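# Roll an extension tube up its parking gutter and shut the keeper

### The arm

A 6-joint arm with a two-finger parallel gripper is mounted at the origin on the work surface. World frame = base frame: x ahead of the robot, y to its left, z up, the work surface at z = 0. Lengths are in m, angles in rad, forces in N, time in s.
With the tool pointing down it reaches from about 0.325 to 0.9 m from the base axis. Payload 3.5 kg.
Tool frame: the origin (TCP) lies midway between the tips of the shut fingers; the grasp point (between the pads) lies 19 mm behind it; z points along the fingers, y is the line along which they close (so a half turn about z gives the same grasp; the last joint's range is limited). The gripper opens to 85 mm and grips with 20 to 120 N. Pads are 22 mm wide; open, the fingers measure 114 mm over their backs; the gripper's body (76 mm by 85 mm) begins 54 mm behind the grasp point. The pads swing forward as they close: fully open they stand 13 mm farther back than shut.
Start: joints at [1.062, 0.276, -0.026, 1.268, 0, 1.467], TCP at [0.247, 0.574, 0.231] pointing down, gripper open.
Joint ranges: [-3.12, 3.12], [-0.85, 1.88], [-1.08, 1.24], [-1.95, 2.15], [-1.57, 1.53], [-3.14, 3.14]. Speed limits (rad/s): [2.57, 2.57, 3.14, 3.14, 3.14, 3.14].

### API

Orientations are given as a rotation vector (axis times angle).
In Python, from station import get_obs, get_image, job gives the robot as it stands.
- The arm moves only by the tool move_arm, never from a script. Its argument "rows" is a list of rows, each an object with "claw": the opening, from 0 (shut) to 1 (fully open); "offset": the shift along the tool's x, y, z in m, a list of three; "roll": the turn about the tool's z in degrees. In form: [{"claw": claw, "offset": [tx, ty, tz], "roll": roll}, ...]. A call has 1 to 12 rows; each row is the pose to reach, as a shift and turn from the pose commanded when the call began, along the tool's axes at that moment; what a row does not reach only later rows make up. A row lasts 1/12 s, in which the tool goes at most 41.7 mm and 7.16 degrees, less where a joint would pass 70% of its speed; a pose out of reach is approached as far as the arm can. A call with a gripper value outside its range is refused whole. The fingers move at their own pace and stop on an object; "squeeze" is the grip in N (left out, the last holds). Time passes only in rows, so rows that repeat a pose let the fingers close. It gives the time, the measured TCP pose, the force, the opening and the grip force at its end, in the units of the state.
- get_obs(): the state, without advancing time (a new reading comes with each control period).
- get_image(name): name is "side" or "top" or "wrist"; returns a dict with "pixels" (420x560x3 uint8, red, green, blue), "depth" (420x560 float32, m along the optical axis (not along the pixel's ray), 0 where there is no reading), "vertical_fov" (degrees; the focal length in pixels is half the picture's height over the tangent of half this angle, whatever the lens; pixels are square), "cx", "cy" (the principal point, pixels), "T" (4x4, takes a point from camera to world coordinates). Camera axes: x right, y down, z forward; pixel columns grow to the right and rows downward; lengths in m; the calibration is good to about 2 mm. A picture is of the moment at which its call begins.
- job.job_done(): hands the job in; it is judged then, once.
The state is a dict: "clock": time; "joints": joint angles; "dq": joint speeds; "joint_torque": joint torques, N m; "ee_pos": TCP position; "tcp_rot": TCP orientation; "wrist_force": force on the tool from outside, world axes, zero at the start; "ft_torque": the same for the moment, N m; "opening": finger opening in m; "grasp_force": force on a finger pad.
Only numpy, scipy, OpenCV 4.12 (cv2) and the standard library are available. Lean on these libraries where they do the work, as an engineer would, in place of code of your own. Each camera call takes 0.05 s, during which the arm holds its last target. There are 200 camera calls.

### The job

With a fingertip, push the camera extension tube that lies at the low end of the aluminium gutter up the slope and over the crest, so that it rests in the seat against the upper stop and does not roll back. Then push the steel keeper arm fully shut across the gutter behind the tube. Only push: do not lift or carry the tube out of the gutter, and leave all the other things on the desk where they are.

Things in the scene. Friction and masses are not known exactly. Their poses are not given: they have to be found in the camera images.
- rack: aluminium gutter fixed to a black base plate; origin on the desk under its middle, z up, x uphill along the gutter, y to the left of that; the keeper hinges on the -y side. Channel 66 mm wide inside, side walls 4 mm thick, 8 mm above its floor. The floor climbs at 8 degrees from x = -135 mm, height 14 mm above the desk, to the crest, then dips at 12 degrees to the upper stop (face x = 100 mm, top 82 mm)
- crest (a point): the top of the floor's slope, mid-gutter: x = 55 mm, height 41 mm in the rack frame. Released below it the tube rolls back to the lip; once its axis has passed the crest, it rolls on into the seat by itself
- lip (a point): top of the cross lip at the gutter's low end: x = -141 to -135 mm, height 19.5 mm in the rack frame (6 mm above the floor). It keeps the tube from rolling out; beyond it is free air
- tube: black and dark grey extension tube, a plain roller 44 mm in diameter and 60 mm long, about 150 g, lying across the gutter; origin at its centre, its y axis along its length. It starts against the low lip, its axis at x = -123 mm and height 38 mm in the rack frame. It slides and rolls easily.
- seat (a point): centre of the tube when it is home in the seat: x = 78 mm, y = 0, height 58 mm in the rack frame
- keeper (a joint): swing of the keeper arm about its upright hinge, rad: 0 = shut, pointing straight across the gutter along the rack's +y, against its own stop; grows as the arm opens (counterclockwise from above); 1.57 = straight downhill beside the gutter. Starts at 1.9 to 2.35 (downhill and outward), limit 2.5. Stays where it is left; about 1 N at its middle moves it.
- keeper_pivot (a point): the keeper's hinge axis at mid height of the arm: x = 48, y = -44, height 64 mm in the rack frame. The steel arm is a flat bar 8 mm thick, from 6 to 84 mm from the hinge, its upright faces from height 50 to 78 mm, just above the gutter's walls; shut, it stands 4 mm behind the seated tube. The hinge post is 12 mm thick (cap 16 mm), top at 83 mm
- keeper_tip (a point): middle of the free end of the keeper arm, 84 mm from its hinge
- eyepiece: bystander: black microscope eyepiece standing upright, 42 mm across, 60 mm tall; origin at the centre of its foot
- jar: bystander: small lidded glass jar, 48 mm across, 58 mm tall; origin at the centre of its foot
- short_tube: bystander: short black spacer ring standing on its end, 44 mm across, 30 mm tall; origin at the centre of its foot
- crystal: bystander: six-sided pointed mineral crystal standing upright, 52 mm across, 56 mm tall; origin at the centre of its foot
- torch: bystander: black pocket torch lying on the desk, about 110 mm long, 26 mm thick; origin under its middle
- tweezers: bystander: steel tweezers lying on the desk, 120 mm long, 6 mm thick; origin under their middle
- stone_tray: bystander: shallow white divided tray, 80 x 110 x 18 mm; origin under its centre
Mind the look-alikes: they are no part of the job. Leave any red look-alike of the tube alone.

How it is judged:
On the way, in this order (a step that is already met when the one before it is completed fails the run):
1. the tube rests in the seat against the upper stop, the keeper still open (x of tube in the frame of rack between 0.073 and 0.084 m and y of tube in the frame of rack between -0.015 and 0.015 m and z of tube in the frame of rack below 0.064 m and linear speed of tube below 0.03 m/s and value of joint keeper above 0.3 rad), for 0.2 s.
2. the keeper arm is shut across the gutter behind it (x of tube in the frame of rack between 0.073 and 0.084 m and y of tube in the frame of rack between -0.015 and 0.015 m and z of tube in the frame of rack below 0.064 m and linear speed of tube below 0.03 m/s and value of joint keeper below 0.12 rad), for 0.2 s.
At the end, for the whole second after the job is handed in: the tube lies at rest in the seat: its centre within 5 to 6 mm of home along the gutter and 15 mm across it, square to the gutter within 0.15 rad; the keeper is within 0.12 rad of fully shut (all of step 2 and angle between the y axis of tube and the y axis of rack, either way round below 0.15 rad); the robot touches nothing.
It fails at once if the tube is lifted off the gutter's floor by about 15 mm or leaves the gutter (z of tube in the frame of rack above 0.078 m or (x of tube in the frame of rack below 0 m and z of tube in the frame of rack above 0.07 m) or (x of tube in the frame of rack below -0.05 m and z of tube in the frame of rack above 0.063 m) or z of tube in the frame of rack below 0.025 m or y of tube in the frame of rack above 0.03 m or y of tube in the frame of rack below -0.03 m).
It fails at once if a bystander is moved by more than 20 mm (distance of any of eyepiece, jar, short_tube, crystal, torch, tweezers, stone_tray from where it was at the start of the episode above 0.02 m).
It also fails if it takes over 53 s, if anything falls off the work surface, if the arm or the gripper's body presses on something with over 40 N, if the wrist force passes 120 N, or if a joint passes its speed limit or range.

## Working session

There is one attempt and no reset: what is moved stays moved. The work goes in short steps, Python scripts to look and compute and a tool call to move; the robot and the scene stay as the last step left them, time stands still between calls to the robot, and variables do not carry over. Pictures are saved under pics/ and viewed, at most 10 in all, crops included, and the job is handed in when it is done.

Besides the shell and the picture viewer there is one more tool, called in YAML: its name, and indented under it one key for each argument. move_arm: Moves the arm, as the interface text tells. Its arguments: {"type":"object","properties":{"rows":{"type":"array","items":{"type":"object","properties":{"claw":{"type":"number"},"offset":{"type":"array","items":{"type":"number"}},"roll":{"type":"number"}}}},"squeeze":{"type":"number"}},"required":["rows"]}

```bash
mkdir -p pics
cat > h.py <<'E'
import numpy as np, cv2, pickle
from station import get_obs, get_image, job
def grab(n):
    d=get_image(n); pickle.dump(d,open(f'pics/{n}.pkl','wb')); return d
def load(n): return pickle.load(open(f'pics/{n}.pkl','rb'))
def cloud(d):
    Z=d['depth']; h,w=Z.shape; f=h/2/np.tan(np.radians(d['vertical_fov'])/2)
    v,u=np.mgrid[:h,:w]
    P=np.stack([(u-d['cx'])/f*Z,(v-d['cy'])/f*Z,Z],-1)@d['T'][:3,:3].T+d['T'][:3,3]
    P[Z==0]=np.nan; return P
def save(d,name): cv2.imwrite(f'pics/{name}.png',d['pixels'][...,::-1])
E
python3 - <<'E'
from h import *
for n in ['top','side']:
    d=grab(n); save(d,n+'0'); print(n,d['T'].round(3).tolist(),d['vertical_fov'])
o=get_obs(); print(o['ee_pos'],o['tcp_rot'],o['clock'],o['wrist_force'],o['opening'])
E
```

```text
top [[0.029, -0.997, 0.075, 0.43], [-1.0, -0.029, -0.003, -0.012], [0.005, -0.075, -0.997, 1.473], [0.0, 0.0, 0.0, 1.0]] 48.74025061623656
side [[0.992, -0.056, 0.11, 0.364], [-0.123, -0.51, 0.851, -1.267], [0.008, -0.858, -0.513, 0.847], [0.0, 0.0, 0.0, 1.0]] 43.70954951594139
[0.24636483 0.57361557 0.23023814] [-6.32988955e-01 -3.07646730e+00  3.07426846e-03] 0.1 [ 0.7608978  -0.55472705 -0.46173213] 0.0855410340453301
```

View pics/top0.png

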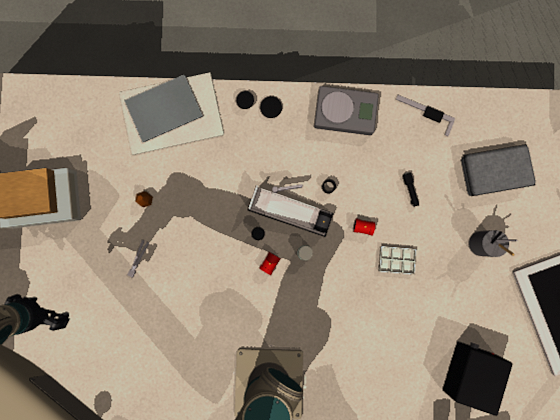

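View pics/side0.png

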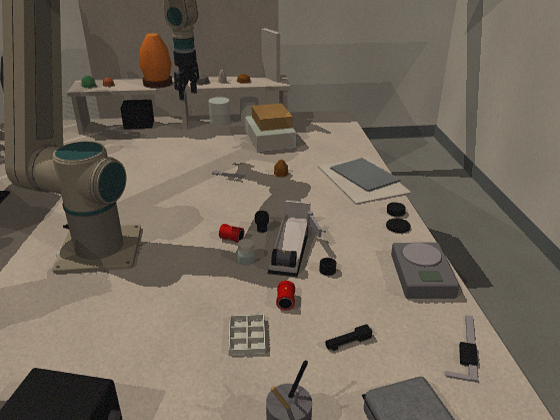

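The top view shows the rack at about px (290,210). The dark tube is in its low (right) end at (322,218), and the keeper is open on the far side at (290,185). Possible tubes are the dark one in the gutter at (322,218), the red look-alikes at (270,263) and (365,226), and the ring at (330,185). Only the dark one lies in the gutter at the lip. I'll confirm that in a crop and measure it.

Run:
```python
from h import *
d=load('top'); P=cloud(d)
c=cv2.resize(d['pixels'][160:285,225:385],None,fx=4.8,fy=4.8,interpolation=cv2.INTER_CUBIC)
cv2.imwrite('pics/crop0.png',c[...,::-1])
R=P[165:250,235:350]; 
np.set_printoptions(linewidth=250,suppress=True)
print((R[::3,::3,2]*1000).round().astype(int))
# bulk: gutter mask by bright aluminium/height
s=load('side'); c=cv2.resize(s['pixels'][190:285,225:345],None,fx=6,fy=6,interpolation=cv2.INTER_CUBIC)
cv2.imwrite('pics/crop1.png',c[...,::-1])
```

```text
[[ -1  -2  -1 ...   2   0  -3]
 [ -1  -1  -1 ...   2  -1  -3]
 [  3  -4   4 ...  -1   4   4]
 ...
 [-10  -4  -2 ...   0   0   1]
 [  0   5   1 ...   0   1  -5]
 [ -4   0   2 ...   1   0   2]]<stdin>:7: RuntimeWarning: invalid value encountered in cast
```

View pics/crop0.png

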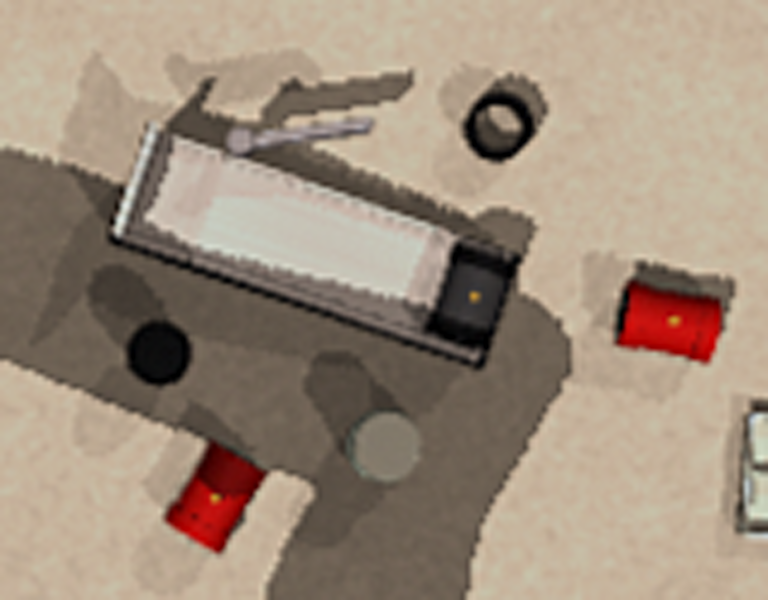

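View pics/crop1.png

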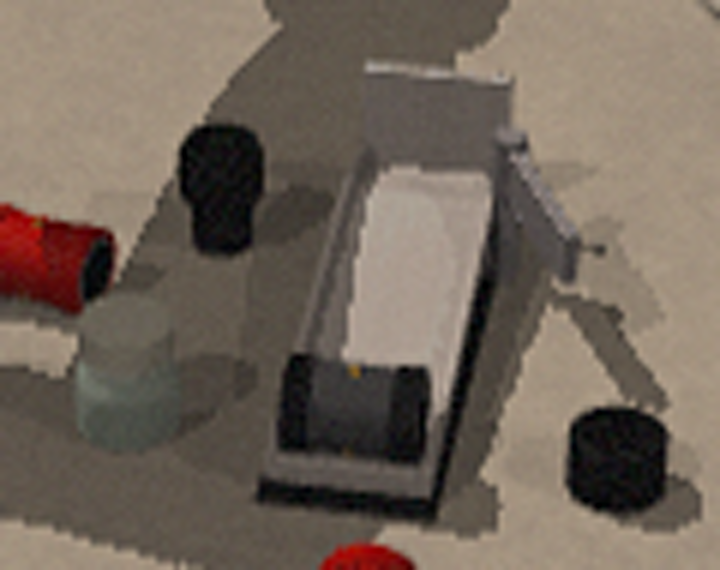

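The crops confirm it. The dark tube lies across the gutter at the lip (crop 473,296), and both red tubes lie outside on the desk. The keeper post is at crop (238,140) with its tip at (368,127), and the stop's top edge runs (155,125)–(115,238). Next I'll cast rays.

```bash
cat >> h.py <<'E'
def ray(d,u,v,z):
    h=d['pixels'].shape[0]; f=h/2/np.tan(np.radians(d['vertical_fov'])/2)
    r=d['T'][:3,:3]@np.array([(u-d['cx'])/f,(v-d['cy'])/f,1]); o=d['T'][:3,3]
    return o+r*(z-o[2])/r[2]
E
python3 - <<'E'
from h import *
np.set_printoptions(suppress=True,precision=4)
d=load('top'); P=cloud(d)
g=lambda a,b,z: ray(d,225+(a+.5)/4.8-.5,160+(b+.5)/4.8-.5,z)
pts=dict(stopR=(155,125,.082),stopL=(115,238,.082),cap=(238,140,.083),tip=(368,127,.078),tube=(473,296,.060),plate=(482,365,.01),jar=(387,446,.058),eye=(159,352,.06),ring=(500,126,.03))
W={k:g(*v)[:2] for k,v in pts.items()}
for k,v in W.items(): print(k,v)
# tube blob on dark mask in elevated points; top-of-tube points
m=(P[...,2]>.052)&(P[...,2]<.066); 
S=np.zeros(m.shape,bool); S[200:240,305:340]=1
dark=d['pixels'].max(-1)<75
t=P[m&S&dark]; print('tube cloud',len(t),np.median(t,0),t.min(0),t.max(0))
# fit rack pose: known points rack frame
A=np.array([[102,-37],[102,37],[48,-44],[-123,0]])/1000; B=np.array([W[k] for k in('stopR','stopL','cap','tube')])
a0,b0=A.mean(0),B.mean(0); U,_,Vt=np.linalg.svd((A-a0).T@(B-b0)); R=Vt.T@np.diag([1,np.linalg.det(Vt.T@U.T)])@U.T
t=b0-R@a0; print('yaw',np.degrees(np.arctan2(R[1,0],R[0,0])),'org',t); print('resid mm',((A@R.T+t)-B)*1000)
for k,v in W.items(): print(k,'rack',(R.T@(v-t)*1000).round(1))
v=R.T@(W['tip']-W['cap']); print('keeper',np.arctan2(v[1],v[0])-np.pi/2,np.hypot(*v))
np.savez('rack.npz',R=R,t=t)
# side check of tube top mark & stop corners
s=load('side'); h=lambda a,b,z:ray(s,225+(a+.5)/6-.5,190+(b+.5)/6-.5,z)
for k,q in dict(stopL=(365,66,.082),stopR=(511,80,.082),tubetopmark=(355,371,.058)).items(): print('side',k,(R.T@(h(*q)[:2]-t)*1000).round(1))
Q=(P.reshape(-1,3)[:,:2]-t)@R; ok=(abs(Q[:,0])<.2)&(abs(Q[:,1])<.15)&(P.reshape(-1,3)[:,2]>.035)
import scipy.ndimage as n
for yy in(-.02,0,.02): 
  print([ (x,int(np.nanmedian(P.reshape(-1,3)[(abs(Q[:,0]-x/1000)<.006)&(abs(Q[:,1]-yy)<.006),2])*1000)) for x in range(-150,121,15)])
E
```

```text
stopR [0.6027 0.0519]
stopL [0.5307 0.0747]
cap [ 0.5946 -0.0006]
tip [ 0.6059 -0.0823]
tube [ 0.502  -0.1527]
plate [ 0.4594 -0.1645]
jar [ 0.4054 -0.1004]
eye [0.4607 0.0457]
ring [ 0.6151 -0.1709]
tube cloud 177 [ 0.5028 -0.15    0.0568] [ 0.4722 -0.1772  0.052 ] [ 0.5335 -0.1286  0.064 ]
yaw 73.28584587569503 org [ 0.5377 -0.0344]
resid mm [[-0.2163  0.7471]
 [ 0.8805 -0.7065]
 [-0.9756 -0.5121]
 [ 0.3114  0.4716]]
stopR rack [101.3 -37.4]
stopL rack [102.4  38. ]
cap rack [ 48.8 -44.8]
tip rack [-26.3 -79.1]
tube rack [-123.5    0.2]
plate rack [-147.2   37.6]
jar rack [-101.3  107.6]
eye rack [54.5 96.8]
ring rack [-108.4 -113.4]
keeper -4.2837020249247715 0.08249290008099075
side stopL [102.9  35.1]
side stopR [102.2 -37.7]
side tubetopmark [-122.2    0.7]
[(-150, 0), (-135, 55), (-120, 59), (-105, 50), (-90, 20), (-75, 22), (-60, 24), (-45, 26), (-30, 28), (-15, 29), (0, 33), (15, 32), (30, 37), (45, 39), (60, 40), (75, 37), (90, 33), (105, 75), (120, 0)]
[(-150, 2), (-135, 52), (-120, 57), (-105, 43), (-90, 19), (-75, 20), (-60, 23), (-45, 25), (-30, 28), (-15, 29), (0, 31), (15, 34), (30, 34), (45, 38), (60, 39), (75, 36), (90, 33), (105, 74), (120, -1)]
[(-150, 1), (-135, 55), (-120, 59), (-105, 48), (-90, 21), (-75, 24), (-60, 24), (-45, 26), (-30, 27), (-15, 30), (0, 35), (15, 35), (30, 36), (45, 38), (60, 40), (75, 35), (90, 35), (105, 79), (120, -1)]
```

The rack pose fits to within 1 mm: origin (0.538,-0.034), yaw 73.3°, keeper at about 2.0 rad. I'll travel high, shutting the fingers and rolling -6.6° so that tool x = rack y and tool y = rack x.

move_arm:
  rows:
    - {"claw": 0,"offset": [-0.027,-0.031,0],"roll": -3}
    - {"claw": 0,"offset": [-0.054,-0.062,0],"roll": -6.6}
    - {"claw": 0,"offset": [-0.081,-0.093,0],"roll": -6.6}
    - {"claw": 0,"offset": [-0.108,-0.124,0],"roll": -6.6}
    - {"claw": 0,"offset": [-0.135,-0.155,0],"roll": -6.6}
    - {"claw": 0,"offset": [-0.162,-0.186,0],"roll": -6.6}
    - {"claw": 0,"offset": [-0.189,-0.217,0],"roll": -6.6}
    - {"claw": 0,"offset": [-0.216,-0.248,0],"roll": -6.6}
    - {"claw": 0,"offset": [-0.243,-0.279,0],"roll": -6.6}
    - {"claw": 0,"offset": [-0.27,-0.31,0],"roll": -6.6}
    - {"claw": 0,"offset": [-0.29,-0.335,0],"roll": -6.6}
    - {"claw": 0,"offset": [-0.29,-0.335,0],"roll": -6.6}

```text
clock: 1.1
ee_pos: [0.3818, 0.1474, 0.2311]
tcp_rot: [0.466, 3.106, -0.004]
wrist_force: [-0.2, 1.0, 0.0]
opening: -0.0002
grasp_force: 0.0
```

```bash
cat > st.py <<'E'
from h import *
from scipy.spatial.transform import Rotation as Ro
z=np.load('rack.npz'); o=get_obs(); p=o['ee_pos']; M=Ro.from_rotvec(o['tcp_rot']).as_matrix()
np.set_printoptions(suppress=True,precision=4)
print('rackpos mm',(z['R'].T@(p[:2]-z['t'])*1000).round(1),'z',p[2]*1000,'tool y az',np.degrees(np.arctan2(M[1,1],M[0,1])),'tilt',M[:,2],'F',o['wrist_force'],'clk',o['clock'],'open',o['opening'])
E
python3 st.py
```

```text
rackpos mm [129.3 201.5] z 231.06009989200786 tool y az 72.94368647480296 tilt [ 0.0003 -0.0024 -1.    ] F [-0.2439  1.002   0.0478] clk 1.1 open -0.00019137640114437221
```

move_arm:
  rows:
    - {"claw": 0,"offset": [-0.022,-0.033,0],"roll": -0.3}
    - {"claw": 0,"offset": [-0.044,-0.066,0],"roll": -0.3}
    - {"claw": 0,"offset": [-0.066,-0.099,0],"roll": -0.3}
    - {"claw": 0,"offset": [-0.088,-0.132,0],"roll": -0.3}
    - {"claw": 0,"offset": [-0.11,-0.165,0],"roll": -0.3}
    - {"claw": 0,"offset": [-0.132,-0.198,0],"roll": -0.3}
    - {"claw": 0,"offset": [-0.154,-0.231,0],"roll": -0.3}
    - {"claw": 0,"offset": [-0.176,-0.264,0],"roll": -0.3}
    - {"claw": 0,"offset": [-0.198,-0.297,0],"roll": -0.3}
    - {"claw": 0,"offset": [-0.201,-0.306,0.03],"roll": -0.3}
    - {"claw": 0,"offset": [-0.201,-0.306,0.07],"roll": -0.3}
    - {"claw": 0,"offset": [-0.201,-0.306,0.1],"roll": -0.3}

```text
clock: 2.1
ee_pos: [0.4857, -0.1995, 0.1292]
tcp_rot: [-0.449, -3.109, -0.001]
wrist_force: [-0.5, 0.9, -0.4]
opening: -0.0
grasp_force: 0.0
```

```bash
python3 st.py
python3 - <<'E'
from h import *
s=grab('side'); a=cv2.resize(s['pixels'][150:330,180:400],None,fx=3.6,fy=3.3)
cv2.imwrite('pics/s1.png',a[...,::-1])
E
```

```text
rackpos mm [-173.1    2.3] z 129.1904633145331 tool y az 73.54618822841552 tilt [-0.0005  0.0006 -1.    ] F [-0.5266  0.8817 -0.3846] clk 2.1 open -4.5995116297424486e-05
```

View pics/s1.png

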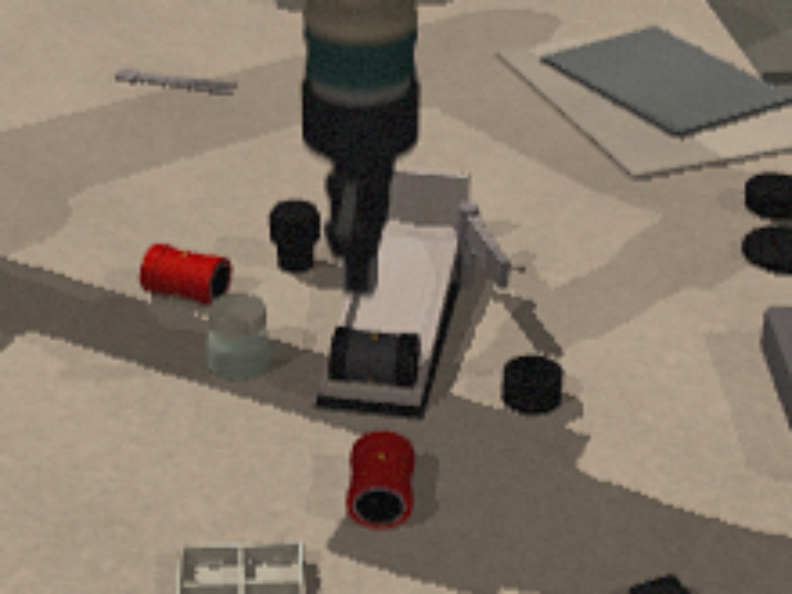

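The shut finger is at (360,285), still above the gutter behind the tube at (375,355). It is clear of the red tube and the ring, so I'll descend beyond the lip and check.

move_arm:
  rows:
    - {"claw": 0,"offset": [-0.002,0,0.03],"roll": 0.2}
    - {"claw": 0,"offset": [-0.002,0,0.06],"roll": 0.2}
    - {"claw": 0,"offset": [-0.002,0,0.085],"roll": 0.2}
    - {"claw": 0,"offset": [-0.002,0,0.099],"roll": 0.2}
    - {"claw": 0,"offset": [-0.002,0,0.099],"roll": 0.2}
    - {"claw": 0,"offset": [-0.002,0.003,0.099],"roll": 0.2}
    - {"claw": 0,"offset": [-0.002,0.006,0.099],"roll": 0.2}
    - {"claw": 0,"offset": [-0.002,0.009,0.099],"roll": 0.2}
    - {"claw": 0,"offset": [-0.002,0.012,0.099],"roll": 0.2}
    - {"claw": 0,"offset": [-0.002,0.015,0.099],"roll": 0.2}
    - {"claw": 0,"offset": [-0.002,0.018,0.099],"roll": 0.2}
    - {"claw": 0,"offset": [-0.002,0.021,0.098],"roll": 0.2}

```text
clock: 3.15
ee_pos: [0.4941, -0.1792, 0.0338]
tcp_rot: [0.452, 3.108, -0.001]
wrist_force: [-0.4, -1.8, 0.5]
opening: 0.0
grasp_force: 0.5
```

```bash
python3 st.py
```

```text
rackpos mm [-151.2    0.1] z 33.84769439367639 tool y az 73.44964658579073 tilt [ 0.0007 -0.0008 -1.    ] F [-0.3528 -1.7538  0.4706] clk 3.15 open 2.776939348029663e-05
```

Contact is made at a gentle force. I'll push up the slope at 72 mm/s.

move_arm:
  rows:
    - {"claw": 0,"offset": [0,0.005,0.001],"roll": 0}
    - {"claw": 0,"offset": [0,0.01,0.002],"roll": 0}
    - {"claw": 0,"offset": [0,0.016,0.002],"roll": 0}
    - {"claw": 0,"offset": [0,0.022,0.002],"roll": 0}
    - {"claw": 0,"offset": [0,0.028,0.001],"roll": 0}
    - {"claw": 0,"offset": [0,0.034,0.0],"roll": 0}
    - {"claw": 0,"offset": [0,0.04,-0.001],"roll": 0}
    - {"claw": 0,"offset": [0,0.046,-0.002],"roll": 0}
    - {"claw": 0,"offset": [0,0.052,-0.003],"roll": 0}
    - {"claw": 0,"offset": [0,0.058,-0.004],"roll": 0}
    - {"claw": 0,"offset": [0,0.064,-0.005],"roll": 0}
    - {"claw": 0,"offset": [0,0.07,-0.006],"roll": 0}

```text
clock: 4.15
ee_pos: [0.5138, -0.1115, 0.0394]
tcp_rot: [-0.452, -3.109, 0.0]
wrist_force: [0.5, -0.7, 0.1]
opening: 0.0002
grasp_force: 0.4
```

```bash
python3 st.py
python3 - <<'E'
from h import *
z=np.load('rack.npz'); d=grab('top'); P=cloud(d).reshape(-1,3); Q=(P[:,:2]-z['t'])@z['R']
for yy in(-.022,0,.022):
  print([(x,int(np.nanmedian(P[(abs(Q[:,0]-x/1000)<.005)&(abs(Q[:,1]-yy)<.006),2])*1000)) for x in range(-130,40,10)])
s=grab('side'); cv2.imwrite('pics/s2.png',cv2.resize(s['pixels'][190:285,225:345],None,fx=6,fy=6)[...,::-1])
E
```

```text
rackpos mm [-80.8   0.7] z 39.43640845823097 tool y az 73.44943827071897 tilt [-0. -0. -1.] F [ 0.5249 -0.6576  0.123 ] clk 4.15 open 0.00021994905600924392
  return np.nanmean(a, axis, out=out, keepdims=keepdims)
Traceback (most recent call last):
ValueError: cannot convert float NaN to integer
```

Run:
```python
from h import *
s=grab('side'); cv2.imwrite('pics/s2.png',cv2.resize(s['pixels'][190:285,225:345],None,fx=6,fy=6)[...,::-1])
```

```text
(no output)
```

View pics/s2.png

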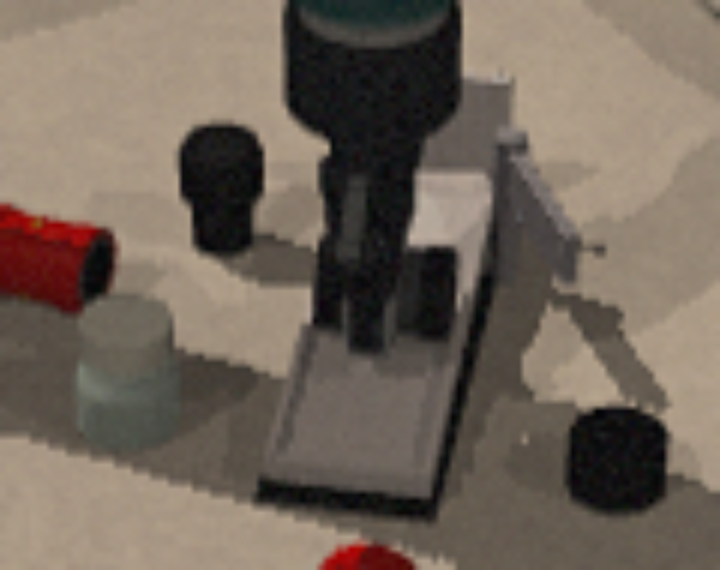

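The tube (crop 385,285) rolls ahead of the finger, square in the gutter. I'll carry on to a finger centre of about x = 33 mm, slowing near the crest.

move_arm:
  rows:
    - {"claw": 0,"offset": [0,0.006,-0.001],"roll": 0}
    - {"claw": 0,"offset": [0,0.012,-0.002],"roll": 0}
    - {"claw": 0,"offset": [0,0.018,-0.003],"roll": 0}
    - {"claw": 0,"offset": [0,0.024,-0.003],"roll": 0}
    - {"claw": 0,"offset": [0,0.03,-0.004],"roll": 0}
    - {"claw": 0,"offset": [0,0.036,-0.005],"roll": 0}
    - {"claw": 0,"offset": [0,0.042,-0.006],"roll": 0}
    - {"claw": 0,"offset": [0,0.048,-0.007],"roll": 0}
    - {"claw": 0,"offset": [0,0.054,-0.008],"roll": 0}
    - {"claw": 0,"offset": [0,0.06,-0.008],"roll": 0}
    - {"claw": 0,"offset": [0,0.066,-0.009],"roll": 0}
    - {"claw": 0,"offset": [0,0.072,-0.01],"roll": 0}

```text
clock: 5.25
ee_pos: [0.5341, -0.0425, 0.0493]
tcp_rot: [-0.452, -3.109, -0.0]
wrist_force: [-0.7, -0.9, 0.1]
opening: -0.0002
grasp_force: 0.3
```

move_arm:
  rows:
    - {"claw": 0,"offset": [0,0.005,-0.001],"roll": 0}
    - {"claw": 0,"offset": [0,0.01,-0.001],"roll": 0}
    - {"claw": 0,"offset": [0,0.015,-0.002],"roll": 0}
    - {"claw": 0,"offset": [0,0.02,-0.003],"roll": 0}
    - {"claw": 0,"offset": [0,0.025,-0.003],"roll": 0}
    - {"claw": 0,"offset": [0,0.029,-0.004],"roll": 0}
    - {"claw": 0,"offset": [0,0.033,-0.004],"roll": 0}
    - {"claw": 0,"offset": [0,0.036,-0.004],"roll": 0}
    - {"claw": 0,"offset": [0,0.039,-0.004],"roll": 0}
    - {"claw": 0,"offset": [0,0.041,-0.004],"roll": 0}
    - {"claw": 0,"offset": [0,0.041,-0.004],"roll": 0}
    - {"claw": 0,"offset": [0,0.041,-0.004],"roll": 0}

```text
clock: 6.25
ee_pos: [0.5457, -0.0038, 0.0533]
tcp_rot: [-0.452, -3.109, 0.0]
wrist_force: [-0.1, 0.0, -0.2]
opening: -0.0001
grasp_force: 0.0
```

```bash
python3 st.py
python3 - <<'E'
from h import *
s=grab('side'); cv2.imwrite('pics/s3.png',cv2.resize(s['pixels'][190:285,225:345],None,fx=6,fy=6)[...,::-1])
E
```

```text
rackpos mm [31.6  1.1] z 53.26543561581211 tool y az 73.45468525217129 tilt [-0.0001 -0.0001 -1.    ] F [-0.1325  0.0335 -0.1746] clk 6.25 open -7.474720073069093e-05
```

View pics/s3.png

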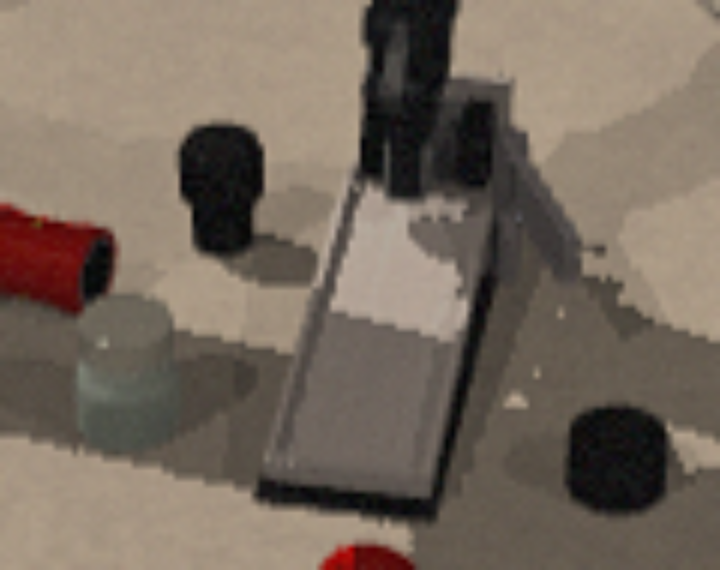

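The tube has left the finger (force about 0) and lies by the stop (crop 430,140). I'll lift straight up, move outside the keeper, and verify.

move_arm:
  rows:
    - {"claw": 0,"offset": [0,0,-0.03],"roll": 0}
    - {"claw": 0,"offset": [0,0,-0.065],"roll": 0}
    - {"claw": 0,"offset": [0,0,-0.09],"roll": 0}
    - {"claw": 0,"offset": [-0.025,-0.006,-0.09],"roll": 0}
    - {"claw": 0,"offset": [-0.055,-0.014,-0.09],"roll": 0}
    - {"claw": 0,"offset": [-0.085,-0.022,-0.09],"roll": 0}
    - {"claw": 0,"offset": [-0.101,-0.026,-0.09],"roll": 0}
    - {"claw": 0,"offset": [-0.101,-0.026,-0.09],"roll": 0}
    - {"claw": 0,"offset": [-0.101,-0.026,-0.09],"roll": 0}

```text
clock: 7.05
ee_pos: [0.6353, -0.0581, 0.1429]
tcp_rot: [-0.454, -3.108, -0.0]
wrist_force: [-0.6, 0.8, -0.9]
opening: 0.0004
grasp_force: 0.0
```

```bash
python3 st.py
python3 - <<'E'
from h import *
z=np.load('rack.npz')
for n in('top','side'):
  d=grab(n); P=cloud(d).reshape(-1,3); Q=(P[:,:2]-z['t'])@z['R']
  for yy in(-.022,0,.022):
    r=[]
    for x in range(20,121,8):
      q=P[(abs(Q[:,0]-x/1000)<.005)&(abs(Q[:,1]-yy)<.008),2]
      r.append((x,round(np.nanmedian(q)*1000) if len(q) else -1))
    print(n,yy,r)
a=load('top')['pixels'][160:285,225:385]; b=load('side')['pixels'][190:285,225:345]
cv2.imwrite('pics/s4.png',np.hstack([cv2.resize(a,(400,313)),cv2.resize(b,(395,313))])[...,::-1])
E
```

```text
rackpos mm [   5.4 -100.3] z 142.89843968171746 tool y az 73.3868426120794 tilt [-0.0009  0.0003 -1.    ] F [-0.604   0.7831 -0.9436] clk 7.05 open 0.00041705929759900155
top -0.022 [(20, 614), (28, 611), (36, 603), (44, 592), (52, -1), (60, -1), (68, -1), (76, 79), (84, 77), (92, 74), (100, 76), (108, 81), (116, -2)]
top 0 [(20, 626), (28, 622), (36, 617), (44, 608), (52, -1), (60, -1), (68, -1), (76, 79), (84, 76), (92, 73), (100, 74), (108, 80), (116, -2)]
top 0.022 [(20, 636), (28, 634), (36, 630), (44, 621), (52, -1), (60, -1), (68, -1), (76, 78), (84, 77), (92, 73), (100, 73), (108, 81), (116, 1)]
side -0.022 [(20, 37), (28, 38), (36, 40), (44, 41), (52, 57), (60, 70), (68, 79), (76, 80), (84, 79), (92, 81), (100, 77), (108, 72), (116, -1)]
side 0 [(20, 37), (28, 39), (36, 40), (44, 41), (52, 57), (60, 64), (68, 74), (76, 78), (84, 78), (92, 78), (100, 78), (108, 76), (116, -1)]
side 0.022 [(20, 35), (28, 36), (36, 39), (44, 41), (52, 59), (60, 68), (68, 79), (76, 80), (84, 79), (92, 80), (100, 79), (108, 81), (116, -1)]
```

View pics/s4.png

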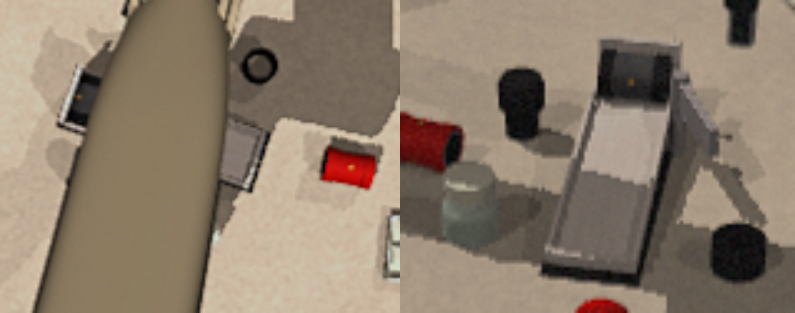

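The tube is seated, with its top at x≈78, height 79–80 mm, and the keeper is still open. Next I'll descend outside the keeper and sweep it.

move_arm:
  rows:
    - {"claw": 0,"offset": [0,0,0.035],"roll": 0}
    - {"claw": 0,"offset": [0,0,0.07],"roll": 0}
    - {"claw": 0,"offset": [0,0,0.085],"roll": 0}
    - {"claw": 0,"offset": [0,0,0.085],"roll": 0}
    - {"claw": 0,"offset": [0.008,-0.002,0.085],"roll": 0}
    - {"claw": 0,"offset": [0.015,-0.005,0.085],"roll": 0}
    - {"claw": 0,"offset": [0.021,-0.008,0.085],"roll": 0}
    - {"claw": 0,"offset": [0.027,-0.011,0.085],"roll": 0}
    - {"claw": 0,"offset": [0.033,-0.014,0.085],"roll": 0}
    - {"claw": 0,"offset": [0.039,-0.017,0.085],"roll": 0}
    - {"claw": 0,"offset": [0.045,-0.018,0.085],"roll": 0}
    - {"claw": 0,"offset": [0.051,-0.019,0.085],"roll": 0}

```text
clock: 8.15
ee_pos: [0.5807, -0.0614, 0.0588]
tcp_rot: [0.453, 3.108, -0.0]
wrist_force: [1.7, 0.5, 0.6]
opening: 0.0001
grasp_force: 0.5
```

```bash
python3 st.py
```

```text
rackpos mm [-13.5 -49. ] z 58.84013820647539 tool y az 73.42317732876317 tilt [ 0.0012 -0.0003 -1.    ] F [1.7014 0.509  0.6076] clk 8.15 open 0.00014889713426646868
```

move_arm:
  rows:
    - {"claw": 0,"offset": [0.006,-0.001,0],"roll": 0}
    - {"claw": 0,"offset": [0.012,0,0],"roll": 0}
    - {"claw": 0,"offset": [0.018,0.001,0],"roll": 0}
    - {"claw": 0,"offset": [0.024,0.003,0],"roll": 0}
    - {"claw": 0,"offset": [0.03,0.005,0],"roll": 0}
    - {"claw": 0,"offset": [0.035,0.007,0],"roll": 0}
    - {"claw": 0,"offset": [0.039,0.01,0],"roll": 0}
    - {"claw": 0,"offset": [0.043,0.014,0],"roll": 0}
    - {"claw": 0,"offset": [0.048,0.018,0],"roll": 0}
    - {"claw": 0,"offset": [0.052,0.022,0],"roll": 0}
    - {"claw": 0,"offset": [0.056,0.027,0],"roll": 0}
    - {"claw": 0,"offset": [0.06,0.033,0],"roll": 0}

```text
clock: 9.15
ee_pos: [0.5324, -0.012, 0.0582]
tcp_rot: [-0.452, -3.109, 0.0]
wrist_force: [-0.6, -0.9, -0.5]
opening: -0.0
grasp_force: 0.4
```

```bash
python3 st.py
```

```text
rackpos mm [19.9 11.5] z 58.248381953898814 tool y az 73.43867625127719 tilt [-0.0003 -0.0002 -1.    ] F [-0.5669 -0.8613 -0.4822] clk 9.15 open -5.010103045378502e-06
```

move_arm:
  rows:
    - {"claw": 0,"offset": [0.002,0.004,0],"roll": 0}
    - {"claw": 0,"offset": [0.003,0.007,0],"roll": 0}
    - {"claw": 0,"offset": [0.003,0.009,0],"roll": 0}
    - {"claw": 0,"offset": [0.003,0.01,0],"roll": 0}
    - {"claw": 0,"offset": [0.003,0.011,0],"roll": 0}
    - {"claw": 0,"offset": [0.003,0.012,0],"roll": 0}
    - {"claw": 0,"offset": [0.003,0.013,0],"roll": 0}
    - {"claw": 0,"offset": [0.003,0.013,0],"roll": 0}

```text
clock: 9.82
ee_pos: [0.5326, -0.0011, 0.0582]
tcp_rot: [-0.454, -3.107, 0.008]
wrist_force: [-2.9, -6.6, 2.2]
opening: -0.0002
grasp_force: 3.5
```

```bash
python3 st.py
```

```text
rackpos mm [30.4 14.4] z 58.151492741058725 tool y az 73.37753655878217 tilt [-0.0025 -0.0048 -1.    ] F [-2.8984 -6.5582  2.1702] clk 9.8167 open -0.0002233108611128218
```

The force rose to about 7 N with the finger held 2.5 mm short, so the keeper is on its stop. I'll back off, rise and clear the view.

move_arm:
  rows:
    - {"claw": 0,"offset": [0,-0.008,0],"roll": 0}
    - {"claw": 0,"offset": [0,-0.02,-0.005],"roll": 0}
    - {"claw": 0,"offset": [0,-0.025,-0.04],"roll": 0}
    - {"claw": 0,"offset": [0,-0.025,-0.08],"roll": 0}
    - {"claw": 0,"offset": [0,-0.06,-0.1],"roll": 0}
    - {"claw": 0,"offset": [0,-0.1,-0.1],"roll": 0}
    - {"claw": 0,"offset": [0,-0.14,-0.1],"roll": 0}
    - {"claw": 0,"offset": [0,-0.18,-0.1],"roll": 0}
    - {"claw": 0,"offset": [0,-0.22,-0.1],"roll": 0}
    - {"claw": 0,"offset": [0,-0.25,-0.1],"roll": 0}
    - {"claw": 0,"offset": [0,-0.25,-0.1],"roll": 0}
    - {"claw": 0,"offset": [0,-0.25,-0.1],"roll": 0}

```text
clock: 10.82
ee_pos: [0.462, -0.2407, 0.1588]
tcp_rot: [0.458, 3.107, 0.001]
wrist_force: [0.4, -0.3, 0.2]
opening: -0.0003
grasp_force: 0.0
```

```bash
python3 st.py
python3 - <<'E'
from h import *
for n in('top','side'): grab(n)
a=load('top')['pixels'][180:245,240:340]; b=load('side')['pixels'][190:285,225:345]
cv2.imwrite('pics/s5.png',np.hstack([cv2.resize(a,(400,260)),cv2.resize(b,(328,260))])[...,::-1])
E
```

```text
rackpos mm [-219.4   13.2] z 158.79622956931334 tool y az 73.22273204380781 tilt [ 0.0014  0.0004 -1.    ] F [ 0.3708 -0.2848  0.2449] clk 10.8167 open -0.00029650745420991843
```

View pics/s5.png

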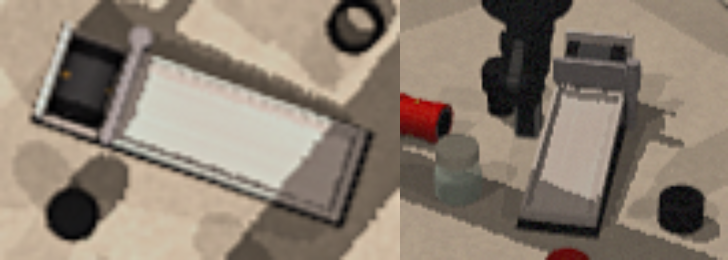

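The keeper (left panel, 140,35 to 107,140) is parallel to the stop (68,28 to 36,120) within about 2°. The tube (80,80) sits square between them, and the robot is clear.

```bash
python3 -c "
from h import *
print(job.job_done())"
```

```text
the job is handed in; nothing more can be done
None
```

The tube rests in the seat against the upper stop, the keeper is shut behind it, no other objects were touched, and the job was handed in at about 11 s on the robot's clock; the hand-in gave no verdict.

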